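# Turn a capped tin over into its tray with the carton turner

## Task

A tin is standing lid-down on the turner's infeed deck with its green tray capped over it upside down. Push the two together fully home into the green cradle, then pull the crank's sprung pin out of its hole, turn the cradle half a turn over the top and let the pin snap fully into the opposite hole, so that the tin ends up on top, lying in its tray in the locked cradle. Leave the cans, cartons and mug around it where they are.

Things in the scene. Friction and masses are not known exactly. Their poses are not given: they have to be found in the camera images.
- turner: Fixed carton turner: aluminium infeed deck on legs, green cradle, blue round stand with steel index plate. Origin on the table under the axle; z up, axle along its y at z 105 mm. Deck y -275 to -14 mm, top z 75.5, 250 wide in x. Cradle y 10 to 105. Stand and plate y 112 to 139, up to z 197. Crank arm y 143 to 153, on the far (+y) side.
- deck_mouth (a point): Point on the deck top at the edge near the cradle (turner x 0, y -14, z 75.5 mm), axes as the turner's. Two yellow funnel rails on the deck, 40 mm high, 8 thick, lead here: 137 mm apart inside from this edge back to 36 mm, widening to about 185 mm apart 96 mm back. A 24 mm gap lies between deck and pocket floor; the tin slides across it.
- cradle (a joint): Angle of cradle and crank about the axle, rad. 0 at the start: crank arm (radius 70 mm) level, pointing to the turner's -x. Grows as the crank rises over the top to the +x side; second hole at pi. Stops at -0.015 and 3.157: at a stop the pin (10 mm) faces its hole (14 mm along the arc). Friction of 0.12 N m holds it where left.
- cradle_mid (a point): Centre of the cradle's pocket, on the axle at turner y 48, z 105 mm; axes the turner's at joint 0, turning with it. Green tube, inside 142 (x) x 62 high, walls 5 mm, from y -38 (open mouth) to a closing wall at y +50 from here. Its level floor is 1.5 mm under the deck top. Fully home against the wall, the tray's centre is at y 0 here and 12 mm of it sticks out of the mouth.
- pin (a joint): Draw of the sprung index pin in the crank's end, m: 0 fully in its hole, clear of the plate above 0.013, stop at 0.022. It pulls out along the turner's +y; the spring returns it with 2.4 N at 0, 6.8 N at 0.022. Let go between holes, it rests on the plate's face; it must be held drawn while turning.
- pin_grip (a point): Grasp point on the pin's black handle, a round rod 14 mm thick along the turner's y, free for 66 mm beyond the crank arm, with a red button 30 mm across at its end. On the rod's centre line, 53 mm from the arm, 13 mm short of the button; at start turner x -70, y 206, z 105 mm. Moves with pin and crank; the rod stays along y and may turn between the fingers.
- tin: Rectangular steel tin with a yellow label band, 116 (x) x 86 (y) x 50 mm high, 0.3 to 0.5 kg, standing on its red lid. Origin at the centre of the lid face, which is underneath at the start; z up at the start.
- tin_mid (a point): Centre of the tin, 25 mm from the lid face.
- tray: Green cardboard tray, 130 (x) x 100 (y) x 30 mm, walls and panel 4 mm, about 90 g, upside down over the tin: its panel rests on the tin, its rim hangs 24 mm above the deck, about 3 mm loose all round. Origin at the centre of the rim plane; z up at the start (panel at z = 26 to 30 mm). Pair 54 mm high in all.
- tray_mid (a point): Centre of the tray's outline, 15 mm above its rim plane.
- can_a: Bystander: food can 73 mm across, 110 mm high, green label.
- can_b: Bystander: food can 73 mm across, 110 mm high, yellow label.
- can_c: Bystander: food can 73 mm across, 110 mm high, green label.
- carton_blue: Bystander: upright blue carton 35 x 95 x 180 mm.
- carton_red: Bystander: upright red carton 35 x 95 x 180 mm.
- mug: Bystander: blue mug 80 mm across, 95 mm high.
Things that resemble listed ones, but are neither listed nor needed, are in the scene too. There is more than one size of the tray; the one meant has the size given above.

How it is judged (in metres and radians):
On the way, in this order (a step that is already met when the one before it is completed fails the run):
1. the tin and tray, still upright, are pushed fully home in the cradle while it is level and locked (y of tray_mid in the frame of cradle_mid above -0.006 m and distance between tin_mid and cradle_mid below 0.018 m and value of joint cradle below 0.1 rad and value of joint pin below 0.005 m and angle between each of tray, tin's own z axis and vertical below 0.1 rad), for 0.1 s.
2. the pin is drawn out and the cradle is on its way over with the pair in it (value of joint pin above 0.009 m and value of joint cradle between 0.8 and 2.6 rad and distance between tin_mid and cradle_mid below 0.025 m), for 0.05 s.
At the end, for the whole second after the job is handed in: Cradle half a turn over (within 0.06 rad), pin in the second hole (within 4 mm); tin and tray both inverted (within 0.1 rad), tray within 12 mm of fully home, tin centre within 22 mm of the pocket centre, at rest; bystanders within 30 mm of their starts (value of joint cradle above 3.08 rad and value of joint pin below 0.004 m and angle between each of tin, tray's own z axis and vertical above 3.04 rad and y of tray_mid in the frame of cradle_mid above -0.012 m and distance between tin_mid and cradle_mid below 0.022 m and linear speed of each of tin, tray below 0.02 m/s and distance of each of can_a, can_b, can_c, carton_blue, carton_red, mug from where it was at the start of the episode below 0.03 m); the robot touches nothing.
It fails at once if the tin or tray is dropped off the turner (height (world z) of any of tin_mid, tray_mid below 0.05 m).
It fails at once if a bystander is knocked over or shoved away (angle between any of can_a, can_b, can_c, carton_blue, carton_red, mug's own z axis and vertical above 0.5 rad or distance of any of can_a, can_b, can_c, carton_blue, carton_red, mug from where it was at the start of the episode above 0.05 m).
It also fails if it takes over 72 s, if anything falls off the work surface, if the arm or the gripper's body presses on something with over 40 N, if the wrist force passes 120 N, or if a joint passes its speed limit or range.

## Robot

A 6-joint arm with a two-finger parallel gripper is mounted at the origin on the work surface. World frame = base frame: x ahead of the robot, y to its left, z up, the work surface at z = 0. Lengths are in mm, angles in rad, forces in N, time in s.
With the tool pointing down it reaches from about 400 to 925 mm from the base axis. Payload 12.5 kg.
Tool frame: the origin (TCP) lies at the very end of the fingers, on their centre line; the grasp point (between the pads) lies 19 mm behind it; z points along the fingers, y is the line along which they close (so a half turn about z gives the same grasp; the last joint's range is limited). The gripper opens to 95 mm and grips with 3 to 60 N. Pads are 20 mm wide; open, the fingers measure 119 mm over their backs; the gripper's body (75 mm by 180 mm) begins 59 mm behind the grasp point.
Start: joints at [-1.241, 0.491, 1.559, -0, 1.092, -0.106], TCP at [263.86, -566.593, 187.861] pointing down, gripper open.
Joint ranges: [-3.1, 3.1], [-0.84, 2.19], [0.05, 2.79], [-1.13, 4.28], [0.06, 2.93], [-2.69, 2.69]. Speed limits (rad/s): [2.22, 2.22, 2.79, 3.14, 3.14, 3.14].

## Interface

Orientations are given as [roll, pitch, yaw] about the fixed x, y, z axes, in that order (R = Rz(yaw) Ry(pitch) Rx(roll)).
In Python, from cell import state, imaging, env, spot_in, mark_of gives the robot as it stands. The module is installed in compiled form; this text tells all that it offers.
- The arm moves only by the tool step_arm, never from a script. Its argument "increments" is a list of rows, each an object with "slide": the shift along the tool's x, y, z in m, a list of three; "roll": the turn about the tool's z in rad. A call has 1 to 5 rows; each row is the pose to reach, as a shift and turn from the pose commanded when the call began, along the tool's axes at that moment; what a row does not reach only later rows make up. A row lasts 1/8 s, in which the tool goes at most 62.5 mm and 10.7 degrees, less where a joint would pass 70% of its speed; a pose out of reach is approached as far as the arm can. A call with a gripper value outside its range is refused whole. "fingers" is the opening, from 0 (shut) to 1 (fully open), set as the call begins (left out, the last holds). The fingers move at their own pace and stop on an object; the grip force is fixed at half the most. Time passes only in rows, so rows that repeat a pose let the fingers close. It gives the time, the measured TCP pose, the force, the opening and the grip force at its end, in the units of the state.
- state(): the state, without advancing time (a new reading comes with each control period).
- imaging.read_camera(name): name is "scene" or "top"; returns a dict with "color" (420x560x3 uint8, red, green, blue), "z_map" (420x560 float32, mm along the optical axis (not along the pixel's ray), 0 where there is no reading), "intrinsics" (3x3 intrinsics, pixels), "distortion" ([k1, k2, p1, p2, k3] as OpenCV has them; the pictures are not rectified), "camera_from_world" (4x4, takes a point from world to camera coordinates). Camera axes: x right, y up, looking along -z (the intrinsics and any distortion apply to the point x, -y, -z); pixel columns grow to the right and rows downward; lengths in mm; the calibration is good to about 2 mm. A picture is of the moment at which its call begins.
- env.job_done(): hands the job in; it is judged then, once.
Trained networks look in the newest picture that a camera, given by its name, has taken for a name from the list of things; names that differ only in an ending like _2 or _b are one class to them, and where a whole thing is asked for, a point or a joint stands for the part that bears it (a point fixed in the world has none). Each returns a list of dicts, best first, with "confidence" (0 to 1); they miss things now and then, are a little off and sometimes report something else, mostly with a low value. They report only what shows in the picture. A call takes as long as a camera call. They do not tell look-alikes from the thing itself.
- spot_in(camera, target): "bbox" ([left, top, right, bottom] in pixels, round what is visible of it).
- mark_of(camera, target): "uv" ([column, row] in pixels: a listed point, or the origin of a listed thing).
The state is a dict: "t": time; "joints": joint angles; "qvel": joint speeds; "tau": joint torques, N m; "eef_pos": TCP position; "tcp_rot": TCP orientation; "ft_force": force on the tool from outside, world axes, zero at the start; "moment": the same for the moment, N m; "opening": opening from 0.0 (shut) to 1.0 (fully open); "grip_force": force on a finger pad.
Only numpy, scipy, OpenCV 4.12 (cv2) and the standard library are available. Lean on these libraries where they do the work, as an engineer would, in place of code of your own. Each camera call takes 0.05 s, during which the arm holds its last target. There are 200 camera calls.

## Working session

There is one attempt and no reset: what is moved stays moved. The work goes in short steps, Python scripts to look and compute and a tool call to move; the robot and the scene stay as the last step left them, time stands still between calls to the robot, and variables do not carry over. Pictures are saved under pics/ and viewed, at most 10 in all, crops included, and the job is handed in when it is done.

Besides the shell and the picture viewer there is one more tool, called after ">>>" by a JSON object that holds its "fn" and its "kwargs", one argument or row to a line. step_arm: Moves the arm, as the interface text tells. Its arguments: {"type":"object","properties":{"increments":{"type":"array"},"fingers":{"type":"number"}},"required":["increments"]}

```bash
mkdir -p pics; cat > h.py <<'E'
import numpy as np, cv2
from cell import state, imaging, env, spot_in, mark_of
def cam(n,save=None):
    c=imaging.read_camera(n)
    if save: cv2.imwrite('pics/'+save,c['color'][:,:,::-1])
    return c
def back(c,uv,z=None,w=3):
    K=c['intrinsics'];T=np.array(c['camera_from_world'])
    p=cv2.undistortPoints(np.array([[uv]],float),np.array(K),np.array(c['distortion']))[0,0]
    d=np.array([p[0],-p[1],-1.0]);R=T[:3,:3];o=-R.T@T[:3,3];dw=R.T@d
    if z is None:
        u,v=int(round(uv[0])),int(round(uv[1]))
        a=c['z_map'][max(v-w,0):v+w+1,max(u-w,0):u+w+1];a=a[a>0]
        s=np.median(a)
    else: s=(z-o[2])/dw[2]
    return o+s*dw
def proj(c,P):
    T=np.array(c['camera_from_world']);p=(T[:3,:3]@np.atleast_2d(P).T).T+T[:3,3]
    q=np.stack([p[:,0],-p[:,1],-p[:,2]],1)
    return cv2.projectPoints(q,np.zeros(3),np.zeros(3),np.array(c['intrinsics']),np.array(c['distortion']))[0][:,0]
E
python3 - <<'E'
from h import *
for n in ['scene','top']:
    c=cam(n,n+'0.png')
    T=np.array(c['camera_from_world']);print(n,-T[:3,:3].T@T[:3,3])
    for t in ['turner','deck_mouth','cradle_mid','pin_grip','tin_mid','tray','tray_mid']:
        print(t,[(np.round(m['uv']),round(m['confidence'],2),np.round(back(c,m['uv']))) for m in mark_of(n,t)[:4]])
    for t in ['tray','pin','turner','can_a','carton_blue','mug']:
        print(t,[(np.round(m['bbox']),round(m['confidence'],2)) for m in spot_in(n,t)[:4]])
print(state())
E
```

```text
scene [1042.12754841 -672.91605899  909.9363694 ]
turner [(array([265., 249.]), 0.81, array([553., -78.,  79.]))]
deck_mouth [(array([260., 233.]), 0.93, array([504., -35.,  74.])), (array([200., 259.]), 0.4, array([ 479., -228.,  130.]))]
cradle_mid [(array([278., 212.]), 0.81, array([535.,   3., 140.])), (array([263., 234.]), 0.24, array([473.,  15.,  12.]))]
pin_grip [(array([302., 176.]), 0.37, array([535., 108., 191.]))]
tin_mid []
tray [(array([204., 266.]), 0.82, array([ 501., -240.,  129.])), (array([362., 204.]), 0.65, array([651., 262.,  44.])), (array([184., 393.]), 0.34, array([ 653., -464.,   71.]))]
tray_mid [(array([199., 257.]), 0.76, array([ 473., -225.,  128.]))]
tray [(array([166., 232., 238., 288.]), 0.85), (array([329., 175., 400., 220.]), 0.72)]
pin []
turner [(array([153., 170., 331., 333.]), 0.65)]
can_a [(array([106., 320., 152., 373.]), 0.94), (array([158., 353., 200., 410.]), 0.9), (array([ 82., 278., 127., 326.]), 0.64), (array([167., 234., 234., 289.]), 0.18)]
carton_blue [(array([326., 223., 370., 307.]), 0.89)]
mug [(array([280., 131., 310., 171.]), 0.5
[... 1086 characters left out ...]
06.]), 0.3)]
{'t': 1.4, 'joints': array([-1.24059570e+00,  4.90895710e-01,  1.55890266e+00, -6.97439490e-06,
        1.09169409e+00, -1.05603254e-01]), 'qvel': array([ 4.14022269e-04,  2.84972665e-04, -1.02209576e-03,  7.55758732e-05,
       -7.70935342e-04,  5.27934705e-04]), 'tau': array([-2.04578710e-04, -6.12463474e+01, -2.58431375e+01,  6.93422696e-02,
        4.45721322e-02, -3.39681640e-05]), 'eef_pos': array([ 263.86067415, -566.59304345,  187.8626929 ]), 'tcp_rot': array([3.14149367e+00, 1.67161825e-05, 4.35807091e-01]), 'ft_force': array([0.0233437 , 0.83734121, 0.06597795]), 'moment': array([-0.05076555,  0.02946524,  0.03380898]), 'grip_force': 0.0, 'opening': 1.0038370863878452}
```

View pics/scene0.png

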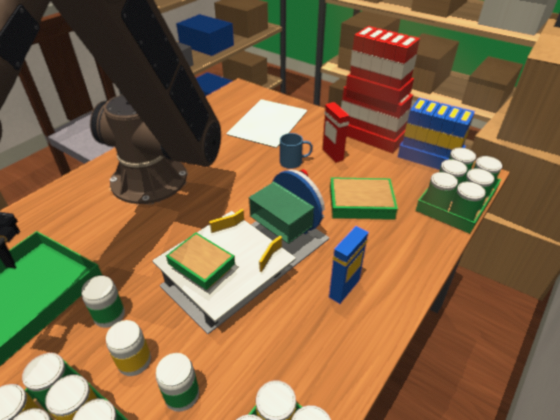

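View pics/top0.png

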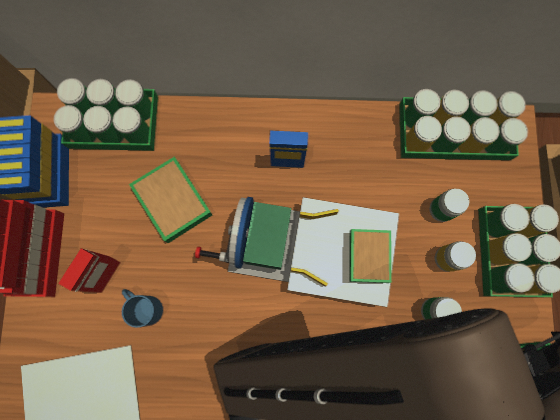

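Two candidates look like the tray: one on the deck (scene 200,259; top 370,256) and one on the table (scene 362,197; top 171,200). The deck one fits, since it is capped over the tin with its top at z≈130. I'll confirm that by size and with a crop.

```bash
cat > m.py <<'E'
from h import *
def cloud(c):
    K=np.array(c['intrinsics']);T=np.array(c['camera_from_world']);z=c['z_map']
    v,u=np.mgrid[:z.shape[0],:z.shape[1]]
    p=cv2.undistortPoints(np.stack([u.ravel(),v.ravel()],1)[:,None].astype(float),K,np.array(c['distortion']))[:,0]
    q=np.stack([p[:,0],-p[:,1],-np.ones(len(p))],1)*z.ravel()[:,None]
    W=(q-T[:3,3])@T[:3,:3]
    W[z.ravel()==0]=np.nan
    return W.reshape(*z.shape,3)
def rect(W,zlo,zhi,box,minz=None):
    m=(W[...,2]>zlo)&(W[...,2]<zhi)&(W[...,0]>box[0])&(W[...,0]<box[1])&(W[...,1]>box[2])&(W[...,1]<box[3])
    n,l,s,_=cv2.connectedComponentsWithStats(m.astype(np.uint8))
    k=1+np.argmax(s[1:,4]);P=W[l==k]
    r=cv2.minAreaRect(P[:,:2].astype(np.float32));return r,np.median(P[:,2]),len(P)
E
python3 - <<'E'
from m import *
for n in ['top','scene']:
    c=cam(n);W=cloud(c)
    print(n,'deck',rect(W,68,84,(300,720,-400,60)))
    print('tray',rect(W,122,138,(380,600,-330,-120)))
    print('other',rect(W,35,55,(500,760,200,420)))
    print('cradle top',rect(W,134,150,(400,640,-60,120)))
    print('pin',[(m['uv'],m['confidence'],back(c,m['uv'],112)) for m in mark_of(n,'pin_grip')])
    if n=='scene':cv2.imwrite('pics/c1.png',cv2.resize(c['color'][160:330,140:400,::-1],None,fx=3,fy=3,interpolation=2))
c=cam('top');cv2.imwrite('pics/c2.png',cv2.resize(c['color'][180:320,180:420,::-1],None,fx=3.3,fy=3.3,interpolation=2))
E
```

```text
top deck (((486.0884094238281, -159.30227661132812), (261.7734375, 250.30313110351562), 81.4959487915039), np.float64(75.98375214514344), 6824)
tray (((469.46728515625, -217.67068481445312), (100.33224487304688, 131.0765838623047), 88.76976776123047), np.float64(130.59122043229473), 2114)
other (((626.159912109375, 314.459716796875), (191.64993286132812, 146.03665161132812), 34.40590286254883), np.float64(45.477720294000605), 3602)
cradle top (((515.8644409179688, 41.019805908203125), (95.0462875366211, 152.11289978027344), 81.57842254638672), np.float64(141.78929776826118), 2332)
pin [([205.1, 252.4], 0.48, array([470.14420784, 195.77422407, 112.        ]))]
scene deck (((486.30853271484375, -161.25152587890625), (262.0911865234375, 253.64923095703125), 81.18804931640625), np.float64(74.8433872017979), 5140)
tray (((469.8218078613281, -220.05535888671875), (103.2997817993164, 134.31666564941406), 89.1651611328125), np.float64(129.29750702383927), 1861)
other (((626.818603515625, 310.8876647949219), (192.36212158203125, 153.13815307617188), 34.45766830444336), np.float64(43.806144140172364), 2044)
cradle top (((523.053955078125, 45.41731643676758), (130.71075439453125, 172.71746826171875), 88.0960693359375), np.float64(140.38400783133926), 1663)
pin [([299.6, 176.1], 0.62, array([474.76694204, 190.36055853, 112.        ]))]
```

View pics/c1.png

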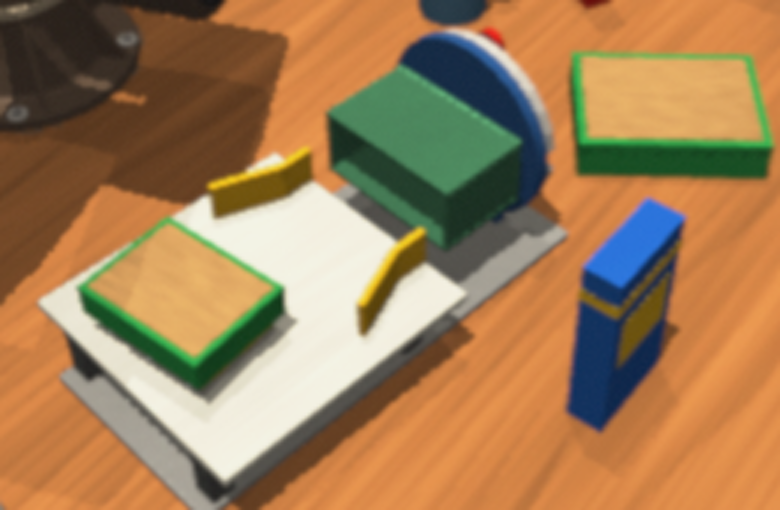

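View pics/c2.png

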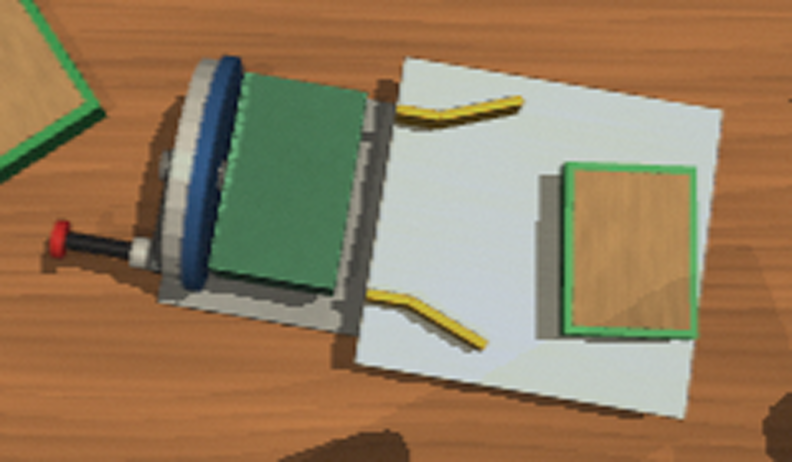

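The deck tray measures 100×131 mm. The one on the table is 146×192 mm, so it's the larger look-alike. The turner origin is at about (507.5, −16.5) with yaw −0.148. The tray is at turner (−8, −205) with a yaw of about +7° relative to the turner.

I'll push with the fingers spread, which gives two contacts.

>>> {"fn": "step_arm", "kwargs": {
  "increments": [
    {"slide": [0.289, -0.157, 0], "roll": -0.987},
    {"slide": [0.289, -0.157, 0], "roll": -0.987},
    {"slide": [0.289, -0.157, 0], "roll": -0.987},
    {"slide": [0.289, -0.157, 0], "roll": -0.987},
    {"slide": [0.289, -0.157, 0], "roll": -0.987}
  ],
  "fingers": 0.6
}}

```text
t: 2.28
eef_pos: [450.8, -313.8, 188.1]
tcp_rot: [3.141, 0.0, 1.379]
ft_force: [0.3, -1.3, 0.2]
opening: 0.607
grip_force: 0.0
```

```bash
cat > tf.py <<'E'
from h import *
from scipy.spatial.transform import Rotation as Ro
import sys
O=np.array([507.5,-16.5]);Y=-0.148
def go(x,y,z,yaw=Y+np.pi/2):
    s=state();R=Ro.from_euler('xyz',s['tcp_rot']).as_matrix();p=s['eef_pos']
    c,n=np.cos(Y),np.sin(Y)
    w=np.array([O[0]+c*x-n*y,O[1]+n*x+c*y,z])
    d=p[:2]-O
    print('t',s['t'],'turner now',np.round([c*d[0]+n*d[1],-n*d[0]+c*d[1],p[2]],1),'slide mm',np.round(R.T@(w-p),1),'roll',round(s['tcp_rot'][2]-yaw,3),'F',np.round(s['ft_force'],1),'op',round(s['opening'],2),s['grip_force'])
if __name__=='__main__': go(*map(float,sys.argv[1:4]))
E
python3 tf.py -5 -290 188
```

```text
t 2.275 turner now [ -12.2 -302.4  188.1] slide mm [12.7  6.7  0.1] roll -0.044 F [ 0.3 -1.3  0.2] op 0.61 0.0
```

>>> {"fn": "step_arm", "kwargs": {
  "increments": [
    {"slide": [0.008, 0.004, 0.04], "roll": -0.02},
    {"slide": [0.008, 0.004, 0.096], "roll": -0.02},
    {"slide": [0.008, 0.004, 0.096], "roll": -0.02},
    {"slide": [0.008, 0.004, 0.096], "roll": -0.02}
  ]
}}

```text
t: 2.78
eef_pos: [455.8, -309.1, 93.4]
tcp_rot: [3.14, 0.001, 1.393]
ft_force: [-0.8, 0.0, -0.6]
opening: 0.601
grip_force: 0.0
```

```bash
python3 tf.py -5 -200 92
```

```text
t 2.775 turner now [  -8.  -297.    93.4] slide mm [97.1  0.1  1.3] roll -0.03 F [-0.8  0.  -0.6] op 0.6 0.0
```

>>> {"fn": "step_arm", "kwargs": {
  "increments": [
    {"slide": [0.015, 0.0, 0], "roll": -0.03},
    {"slide": [0.03, 0.0, 0], "roll": -0.03},
    {"slide": [0.045, 0.0, 0], "roll": -0.03},
    {"slide": [0.058, 0.0, 0], "roll": -0.03},
    {"slide": [0.07, 0.0, 0], "roll": -0.03}
  ]
}}

```text
t: 3.4
eef_pos: [468.1, -238.8, 92.2]
tcp_rot: [3.141, 0.001, 1.424]
ft_force: [-0.4, -3.6, 2.5]
opening: 0.598
grip_force: 2.0
```

```bash
python3 tf.py -5 -200 92; cat > tr.py <<'E'
from m import *
from tf import *
c=cam('scene');W=cloud(c)
r=rect(W,120,137,(400,650,-330,40));print(r)
d=np.array(r[0][0])-O;a,n=np.cos(Y),np.sin(Y)
print('turner',a*d[0]+n*d[1],-n*d[0]+a*d[1],'yaw off',r[0][2]-81.5)
E
python3 tr.py
```

```text
t 3.4 turner now [  -6.2 -225.7   92.2] slide mm [25.7  1.2  0.1] roll 0.001 F [-0.4 -3.6  2.5] op 0.6 2.0392909948714077
(((482.0216064453125, -189.5594482421875), (125.85279083251953, 132.69618225097656), 81.75984191894531), np.float64(129.09363650558763), 945)
turner 0.3195337460712686 -174.92460965285315 yaw off 0.2598419189453125
```

>>> {"fn": "step_arm", "kwargs": {
  "increments": [
    {"slide": [0.015, 0.0, 0]},
    {"slide": [0.03, 0.0, 0]},
    {"slide": [0.045, 0.0, 0]},
    {"slide": [0.06, 0.0, 0]},
    {"slide": [0.075, 0.0, 0]}
  ]
}}

```text
invalid input at $.increments[0]: expected keys slide, roll
```

>>> {"fn": "step_arm", "kwargs": {
  "increments": [
    {"slide": [0.015, 0.0, 0]},
    {"slide": [0.03, 0.0, 0]},
    {"slide": [0.045, 0.0, 0]},
    {"slide": [0.06, 0.0, 0]},
    {"slide": [0.075, 0.0, 0]}
  ]
}}

```text
invalid input at $.increments[0]: expected keys slide, roll
```

```bash
python3 tf.py -5 -12 92; python3 tr.py
```

```text
t 3.45 turner now [  -6.5 -224.4   91.9] slide mm [212.4   1.7   0. ] roll 0.001 F [-0.2  0.2 -0.5] op 0.6 0.0
(((482.5523376464844, -188.75390625), (126.1304702758789, 133.0926513671875), 82.32586669921875), np.float64(129.16304579755266), 950)
turner 0.7256775232602664 -174.04961208638485 yaw off 0.82586669921875
```

>>> {"fn": "step_arm", "kwargs": {
  "increments": [
    {"slide": [0.015, 0.0, 0], "roll": 0},
    {"slide": [0.03, 0.0, 0], "roll": 0},
    {"slide": [0.045, 0.0, 0], "roll": 0},
    {"slide": [0.06, 0.0, 0], "roll": 0},
    {"slide": [0.075, 0.0, 0], "roll": 0}
  ]
}}

```text
t: 4.12
eef_pos: [478.7, -164.1, 91.7]
tcp_rot: [-3.141, -0.0, 1.423]
ft_force: [0.0, -1.5, -1.2]
opening: 0.602
grip_force: 1.0
```

>>> {"fn": "step_arm", "kwargs": {
  "increments": [
    {"slide": [0.015, 0.0, 0], "roll": 0},
    {"slide": [0.03, 0.0, 0], "roll": 0},
    {"slide": [0.045, 0.0, 0], "roll": 0},
    {"slide": [0.06, 0.0, 0], "roll": 0},
    {"slide": [0.075, 0.0, 0], "roll": 0}
  ]
}}

```text
t: 4.75
eef_pos: [490.1, -90.3, 92.0]
tcp_rot: [3.141, 0.0, 1.423]
ft_force: [-0.8, -4.3, 3.0]
opening: 0.6
grip_force: 1.8
```

```bash
python3 tf.py -5 -12 92; python3 - <<'E'
from h import *
c=cam('scene');cv2.imwrite('pics/d1.png',cv2.resize(c['color'][150:330,130:370,::-1],None,fx=3,fy=3,interpolation=2))
E
```

```text
t 4.75 turner now [ -6.4 -75.6  92. ] slide mm [63.6  1.4  0. ] roll 0.001 F [-0.8 -4.3  3. ] op 0.6 1.7536323331296444
```

View pics/d1.png

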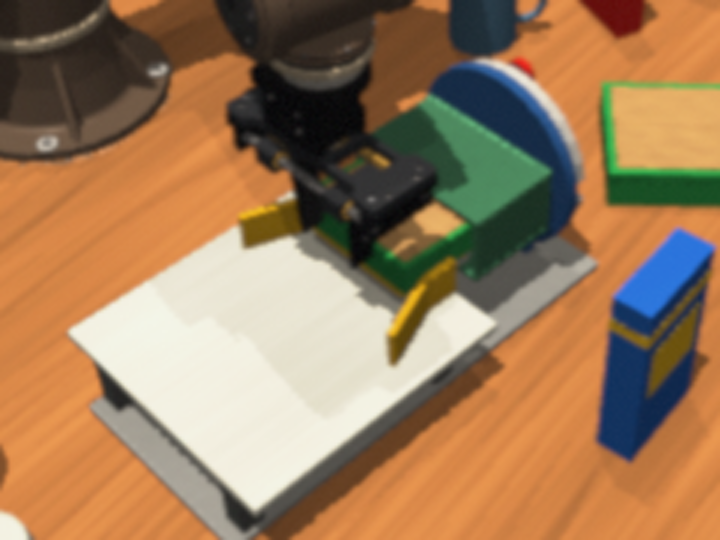

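The pair is between the rails with its front at the cradle mouth (crop ~440,230). I'll keep pushing and watch the force.

>>> {"fn": "step_arm", "kwargs": {
  "increments": [
    {"slide": [0.012, 0.0, 0], "roll": 0},
    {"slide": [0.024, 0.0, 0], "roll": 0},
    {"slide": [0.035, 0.0, 0], "roll": 0},
    {"slide": [0.045, 0.0, 0], "roll": 0},
    {"slide": [0.052, 0.0, 0], "roll": 0}
  ]
}}

```text
t: 5.42
eef_pos: [497.4, -39.0, 91.8]
tcp_rot: [-3.141, 0.0, 1.424]
ft_force: [-0.2, -2.0, -0.2]
opening: 0.596
grip_force: 0.9
```

>>> {"fn": "step_arm", "kwargs": {
  "increments": [
    {"slide": [0.003, 0.0, 0], "roll": 0},
    {"slide": [0.006, 0.0, 0], "roll": 0},
    {"slide": [0.009, 0.0, 0], "roll": 0}
  ]
}}

```text
t: 5.8
eef_pos: [498.7, -30.8, 91.8]
tcp_rot: [3.142, 0.0, 1.423]
ft_force: [-0.8, -1.2, -0.6]
opening: 0.598
grip_force: 0.9
```

```bash
python3 tf.py -5 -12 92
```

```text
t 5.8 turner now [ -6.6 -15.4  91.8] slide mm [ 3.4  1.6 -0.2] roll 0.0 F [-0.8 -1.2 -0.6] op 0.6 0.9466803021496162
```

Now I'll continue in small steps until the force rises against the closing wall.

>>> {"fn": "step_arm", "kwargs": {
  "increments": [
    {"slide": [0.002, 0.0, 0], "roll": 0},
    {"slide": [0.004, 0.0, 0], "roll": 0}
  ]
}}

```text
t: 6.05
eef_pos: [498.9, -29.7, 91.9]
tcp_rot: [-3.141, 0.005, 1.425]
ft_force: [-8.0, -39.0, 0.3]
opening: 0.602
grip_force: 19.9
```

>>> {"fn": "step_arm", "kwargs": {
  "increments": [
    {"slide": [0.002, 0.0, 0], "roll": 0},
    {"slide": [0.002, 0.0, 0], "roll": 0}
  ]
}}

```text
t: 6.3
eef_pos: [498.9, -29.7, 91.9]
tcp_rot: [-3.141, 0.007, 1.425]
ft_force: [-9.5, -45.2, 0.5]
opening: 0.602
grip_force: 23.0
```

>>> {"fn": "step_arm", "kwargs": {
  "increments": [
    {"slide": [0.002, 0.0, 0], "roll": 0},
    {"slide": [0.002, 0.0, 0], "roll": 0}
  ]
}}

```text
t: 6.55
eef_pos: [499.0, -29.4, 91.9]
tcp_rot: [-3.141, 0.009, 1.426]
ft_force: [-12.3, -60.7, 0.9]
opening: 0.602
grip_force: 31.0
```

The pair is home: the force jumped to 40–60 N at the expected position. I'll back off, lift and check.

>>> {"fn": "step_arm", "kwargs": {
  "increments": [
    {"slide": [-0.04, 0.0, 0], "roll": 0},
    {"slide": [-0.04, 0.0, -0.06], "roll": 0},
    {"slide": [-0.08, 0.0, -0.12], "roll": 0},
    {"slide": [-0.1, 0.0, -0.15], "roll": 0},
    {"slide": [-0.1, 0.0, -0.15], "roll": 0}
  ]
}}

```text
t: 7.18
eef_pos: [486.0, -123.2, 244.4]
tcp_rot: [3.136, 0.001, 1.421]
ft_force: [-0.5, -0.2, -0.4]
opening: 0.603
grip_force: 0.0
```

```bash
python3 tf.py -70 206 240; python3 - <<'E'
from h import *
c=cam('scene');cv2.imwrite('pics/e1.png',cv2.resize(c['color'][140:300,170:390,::-1],None,fx=3.4,fy=3.4,interpolation=2))
print([(m['uv'],m['confidence'],back(c,m['uv'],99)) for m in mark_of('scene','tray_mid')])
c=cam('top')
for u in mark_of('top','pin_grip'): print(u,back(c,u['uv'],112))
E
```

```text
t 7.175 turner now [  -5.6 -108.7  244.4] slide mm [314.6 -64.9   3.7] roll -0.002 F [-0.5 -0.2 -0.4] op 0.6 0.0
[([280.7, 209.4], 0.72, array([508.23380012,  51.15878284,  99.        ])), ([359.5, 197.4], 0.66, array([657.31606869, 223.66982511,  99.        ]))]
{'uv': [206.4, 253.3], 'confidence': 0.71} [467.93590264 192.39712328 112.        ]
```

View pics/e1.png

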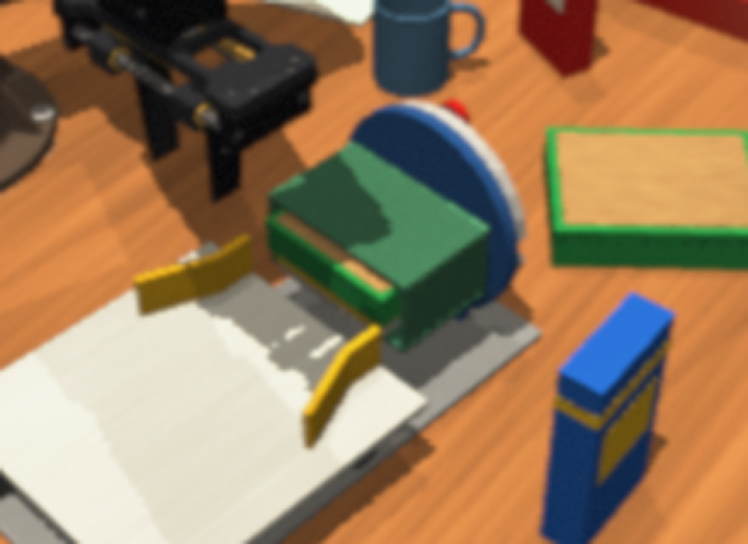

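>>> {"fn": "step_arm", "kwargs": {
  "increments": [
    {"slide": [0.315, -0.065, 0.0], "roll": 0},
    {"slide": [0.315, -0.065, 0.0], "roll": 0},
    {"slide": [0.315, -0.065, 0.0], "roll": 0},
    {"slide": [0.315, -0.065, 0.0], "roll": 0},
    {"slide": [0.315, -0.065, 0.0], "roll": 0}
  ]
}}

```text
t: 8.0
eef_pos: [466.6, 192.8, 240.8]
tcp_rot: [-3.14, 0.001, 1.424]
ft_force: [0.8, 0.6, -0.2]
opening: 0.599
grip_force: 0.0
```

>>> {"fn": "step_arm", "kwargs": {
  "increments": [
    {"slide": [0.0, 0.0, 0.0], "roll": 0}
  ]
}}

```text
t: 8.12
eef_pos: [466.3, 194.2, 240.5]
tcp_rot: [-3.139, 0.0, 1.429]
ft_force: [-0.5, -1.2, 0.3]
opening: 0.603
grip_force: 0.0
```

```bash
python3 tf.py -70 205 86; python3 - <<'E'
from h import *
from tf import *
c=cam('scene')
for u in mark_of('scene','pin_grip'): print(u,back(c,u['uv'],105))
c=cam('top')
for u in mark_of('top','pin_grip'): print(u,back(c,u['uv'],105))
E
```

```text
t 8.125 turner now [-71.9 202.3 240.5] slide mm [  2.7   2.2 154.5] roll 0.007 F [-0.5 -1.2  0.3] op 0.6 0.0
{'uv': [300.2, 174.1], 'confidence': 0.46} [465.71208844 207.00269599 105.        ]
{'uv': [204.8, 252.5], 'confidence': 0.4} [470.66564102 197.73884397 105.        ]
```

>>> {"fn": "step_arm", "kwargs": {
  "increments": [
    {"slide": [0.002, 0.002, 0.06], "roll": 0},
    {"slide": [0.002, 0.002, 0.12], "roll": 0},
    {"slide": [0.002, 0.002, 0.15], "roll": 0},
    {"slide": [0.002, 0.002, 0.155], "roll": 0},
    {"slide": [0.002, 0.002, 0.155], "roll": 0}
  ]
}}

```text
t: 8.95
eef_pos: [470.5, 191.3, 87.5]
tcp_rot: [3.141, -0.0, 1.422]
ft_force: [-0.2, 0.2, -0.4]
opening: 0.6
grip_force: 0.0
```

>>> {"fn": "step_arm", "kwargs": {
  "increments": [
    {"slide": [0, 0, 0], "roll": 0},
    {"slide": [0, 0, 0], "roll": 0},
    {"slide": [0, 0, 0], "roll": 0},
    {"slide": [0, 0, 0], "roll": 0},
    {"slide": [0, 0, 0], "roll": 0}
  ],
  "fingers": 0
}}

```text
t: 9.57
eef_pos: [469.9, 192.0, 86.9]
tcp_rot: [3.142, 0.0, 1.423]
ft_force: [0.2, -0.6, 0.0]
opening: 0.133
grip_force: 0.0
```

```bash
python3 tf.py -70 224 86
```

```text
t 9.575 turner now [-67.9 200.6  86.9] slide mm [23.4 -2.1  0.9] roll 0.001 F [ 0.2 -0.6  0. ] op 0.13 0.0
```

>>> {"fn": "step_arm", "kwargs": {
  "increments": [
    {"slide": [0, 0, 0], "roll": 0},
    {"slide": [0, 0, 0], "roll": 0}
  ]
}}

```text
t: 9.82
eef_pos: [469.9, 191.9, 86.8]
tcp_rot: [-3.142, 0.0, 1.423]
ft_force: [0.4, 0.2, 0.1]
opening: 0.007
grip_force: 0.0
```

```bash
python3 - <<'E'
from h import *
c=cam('scene');cv2.imwrite('pics/f1.png',cv2.resize(c['color'][110:240,230:400,::-1],None,fx=4,fy=4,interpolation=2))
print(state())
E
```

```text
{'t': 9.875, 'joints': array([ 2.57531268e-01,  4.64206485e-01,  1.95139760e+00, -1.23573913e-04,
        7.26059440e-01,  4.05139370e-01]), 'qvel': array([-0.00118819,  0.00121205,  0.00095021, -0.00011176,  0.00245949,
       -0.00027173]), 'tau': array([ 3.81573482e-03, -5.16924691e+01, -1.80603522e+01,  5.94338821e-02,
        1.29765373e-03, -6.07852166e-05]), 'eef_pos': array([469.94099325, 191.89502602,  86.76043746]), 'tcp_rot': array([-3.14155985e+00,  1.03333012e-04,  1.42328064e+00]), 'ft_force': array([ 0.51744462,  0.28230848, -0.45361497]), 'moment': array([ 0.02837416, -0.02128317, -0.00023455]), 'grip_force': 0.0, 'opening': 0.006521152870978984}
```

View pics/f1.png

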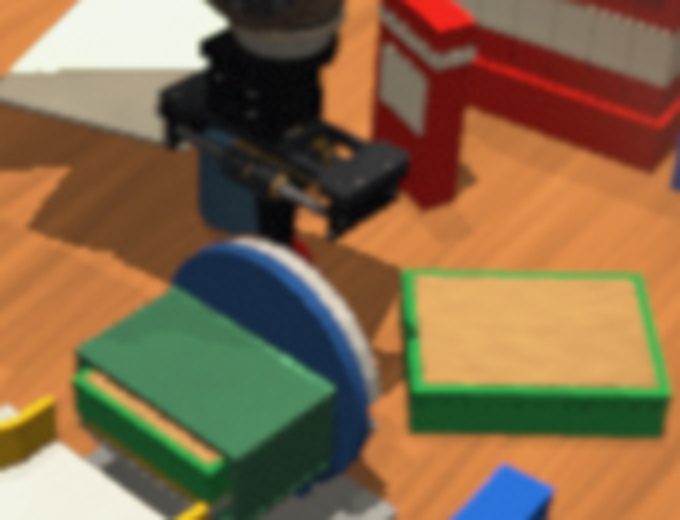

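```bash
python3 - <<'E'
from m import *
from tf import *
for n in ['top','scene']:
    c=cam(n);W=cloud(c);a,s=np.cos(Y),np.sin(Y)
    d=W[...,:2]-O;X=a*d[...,0]+s*d[...,1];Yt=-s*d[...,0]+a*d[...,1]
    col=c['color'].astype(int);red=(col[...,0]>130)&(col[...,1]<70)&(col[...,2]<70)
    m=red&(abs(X)<150)&(Yt>140)&(Yt<300)
    print(n,m.sum(),np.nanmedian(X[m]),np.nanmedian(Yt[m]),np.nanpercentile(W[m][:,2],[5,50,95]) if m.any() else 0, np.argwhere(m).mean(0) if m.any() else 0)
E
```

```text
top 0 nan nan 0 0
scene 0 nan nan 0 0
  return np.nanmean(a, axis, out=out, keepdims=keepdims)
```

```bash
python3 - <<'E'
from m import *
from tf import *
a,s=np.cos(Y),np.sin(Y)
def tt(p): d=p[:2]-O; return np.round([a*d[0]+s*d[1],-s*d[0]+a*d[1],p[2]],1)
def wt(x,y,z): return [O[0]+a*x-s*y,O[1]+s*x+a*y,z]
ct=cam('top');cs=cam('scene')
print('top button ray',[tt(back(ct,(197.6,252.7),z)) for z in (90,105,120)])
print('top rod',[tt(back(ct,(210,254.5),z)) for z in (90,105,120)])
print('scene red ray',[tt(back(cs,(304,173),z)) for z in (90,105,120,150)])
for n,c in (('top',ct),('scene',cs)):
    print(n,'proj grip,button,tcp',np.round(proj(c,np.array([wt(-70,206,105),wt(-70,222,105),state()['eef_pos']])),1))
W=cloud(cs)
sub=W[165:182,295:312];print(cs['color'][174,298:310].tolist());print([tt(W[174,u]) for u in range(298,310,2)])
E
```

```text
top button ray [array([-70.3, 227.4,  90. ]), array([-71.6, 224.3, 105. ]), array([-72.8, 221.2, 120. ])]
top rod [array([-69.6, 195.2,  90. ]), array([-70.8, 192.5, 105. ]), array([-72.1, 189.9, 120. ])]
scene red ray [array([-82.9, 241.7,  90. ]), array([-69.9, 226.8, 105. ]), array([-56.9, 212. , 120. ]), array([-31. , 182.3, 150. ])]
top proj grip,button,tcp [[204.8 253.3]
 [198.6 252.2]
 [208.3 253.7]]
scene proj grip,button,tcp [[299.2 176. ]
 [302.9 173.7]
 [298.3 182. ]]
[[136, 146, 166], [177, 177, 179], [203, 197, 189], [215, 206, 192], [212, 200, 185], [194, 177, 163], [165, 142, 130], [137, 99, 91], [116, 59, 52], [108, 42, 28], [112, 59, 32], [115, 69, 37]]
[array([  1.4, 121.3, 197.1]), array([  0.3, 130.4, 191.6]), array([  5. , 133.1, 192.6]), array([-60.1, 215.8, 112.5]), array([-55.8, 219.9, 112.6]), array([-149. ,  338.3,   -2. ])]
```

>>> {"fn": "step_arm", "kwargs": {
  "increments": [
    {"slide": [0.004, 0, 0], "roll": 0},
    {"slide": [0.008, 0, 0], "roll": 0},
    {"slide": [0.008, 0, 0], "roll": 0}
  ],
  "fingers": 0
}}

```text
t: 10.45
eef_pos: [471.1, 199.9, 86.8]
tcp_rot: [3.142, 0.0, 1.424]
ft_force: [1.5, -3.5, 0.0]
opening: 0.006
grip_force: 1.5
```

```bash
python3 - <<'E'
from m import *
c=cam('top');cv2.imwrite('pics/g1.png',cv2.resize(c['color'][190:310,130:290,::-1],None,fx=4.5,fy=4.5,interpolation=2))
E
python3 tf.py -70 206 86
```

```text
t 10.5 turner now [-67.9 208.6  86.8] slide mm [-2.6 -2.1  0.8] roll 0.001 F [-0.5 -3.8 -0. ] op 0.0 1.443493478000164
```

View pics/g1.png

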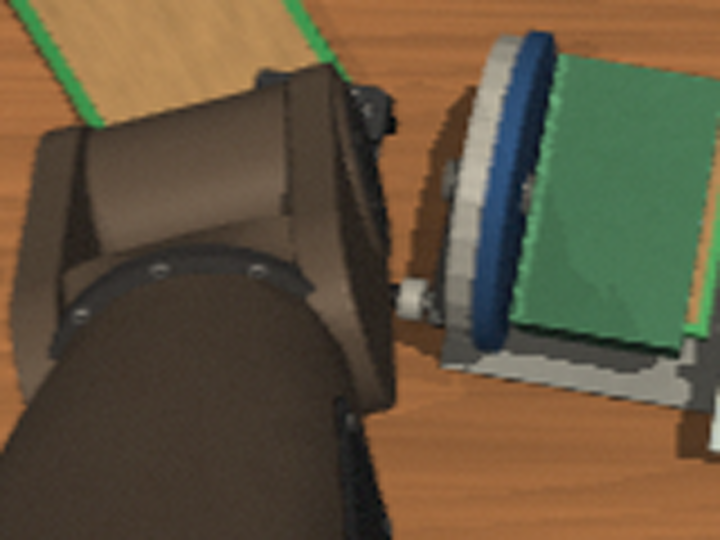

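>>> {"fn": "step_arm", "kwargs": {
  "increments": [
    {"slide": [0.004, 0, 0], "roll": 0},
    {"slide": [0.008, 0, 0], "roll": 0},
    {"slide": [0.008, 0, 0], "roll": 0}
  ]
}}

```text
t: 10.88
eef_pos: [472.3, 207.9, 86.7]
tcp_rot: [3.142, 0.0, 1.424]
ft_force: [0.1, -3.6, 0.8]
opening: 0.002
grip_force: 2.3
```

```bash
python3 tf.py -70 206 86; python3 -c "
from h import *
c=cam('scene');print([(m['uv'],m['confidence'],back(c,m['uv'],105)) for m in mark_of('scene','pin_grip')])
col=c['color'].astype(int)[160:190,285:325];m=(col[...,0]>100)&(col[...,1]<60)&(col[...,2]<60);print(np.argwhere(m)+[160,285])
"
```

```text
t 10.875 turner now [-67.9 216.7  86.7] slide mm [-10.7  -2.1   0.7] roll 0.001 F [ 0.1 -3.6  0.8] op 0.0 2.2534194588661194
[([300.8, 172.9], 0.36, array([463.82329828, 212.91657802, 105.        ]))]
[[169 308]
 [170 307]
 [170 308]
 [170 309]
 [171 308]
 [171 309]
 [171 310]
 [172 308]
 [172 309]
 [172 310]
 [173 310]
 [174 310]]
```

>>> {"fn": "step_arm", "kwargs": {
  "increments": [
    {"slide": [0, 0, -0.004], "roll": 0},
    {"slide": [0, 0, -0.008], "roll": 0},
    {"slide": [0, 0, -0.008], "roll": 0}
  ]
}}

```text
t: 11.35
eef_pos: [472.7, 208.1, 95.4]
tcp_rot: [3.14, -0.001, 1.423]
ft_force: [0.2, 0.5, -0.4]
opening: 0.004
grip_force: 0.0
```

```bash
python3 tf.py -70 206 86; python3 -c "
from h import *
c=cam('scene');cv2.imwrite('pics/k.png',cv2.resize(c['color'][145:195,275:335,::-1],None,fx=12,fy=12,interpolation=2))"
```

```text
t 11.35 turner now [-67.6 217.   95.4] slide mm [-11.   -2.5   9.3] roll 0.0 F [ 0.2  0.5 -0.4] op 0.0 0.0
```

View pics/k.png

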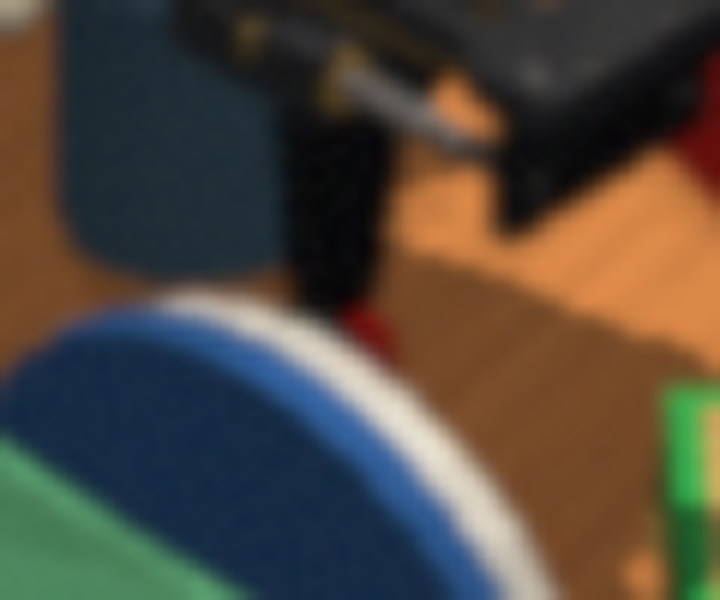

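```bash
python3 - <<'E'
from m import *
c=cam('scene');T=np.array([486.0,-123.2,244.4]);y=np.array([np.cos(Y:=-0.148),np.sin(Y),0])
for dz in (0,20,40): print(dz,np.round(proj(c,np.array([T+[0,0,dz]+34*y,T+[0,0,dz]-34*y,T+[0,0,dz]])),1).tolist())
im=cv2.imread('pics/e1.png');g=im[100:230,120:270].max(2);
# dark columns bottoms
for u in range(145,250,6):
    col=im[100:230,u].max(1); k=np.where(col<45)[0]; print(u,(k.max()+100) if len(k) else None,end='; ')
E
```

```text
0 [[237.8, 206.4], [218.8, 192.9], [228.1, 199.5]]
20 [[237.2, 199.7], [218.0, 186.2], [227.4, 192.9]]
40 [[236.6, 192.9], [217.1, 179.4], [226.7, 186.0]]
145 125; 151 148; 157 157; 163 154; 169 150; 175 147; 181 120; 187 123; 193 127; 199 None; 205 131; 211 180; 217 199; 223 195; 229 192; 235 188; 241 150; 247 146;
```

The visible fingertips sit about 22–25 mm above the reported TCP, so the fingers closed above the rod. I'll lift, open, shift back and regrasp about 23 mm lower.

>>> {"fn": "step_arm", "kwargs": {
  "increments": [
    {"slide": [0, -0.002, -0.03], "roll": 0},
    {"slide": [-0.012, -0.002, -0.03], "roll": 0},
    {"slide": [-0.012, -0.002, -0.03], "roll": 0},
    {"slide": [-0.012, -0.002, -0.03], "roll": 0},
    {"slide": [-0.012, -0.002, -0.03], "roll": 0}
  ],
  "fingers": 0.6
}}

```text
t: 12.08
eef_pos: [468.5, 196.2, 124.3]
tcp_rot: [-3.141, 0.0, 1.423]
ft_force: [0.4, 0.1, 0.0]
opening: 0.475
grip_force: 0.0
```

>>> {"fn": "step_arm", "kwargs": {
  "increments": [
    {"slide": [0, 0, 0], "roll": 0},
    {"slide": [0, 0, 0.025], "roll": 0},
    {"slide": [0, 0, 0.05], "roll": 0},
    {"slide": [0, 0, 0.061], "roll": 0},
    {"slide": [0, 0, 0.061], "roll": 0}
  ]
}}

```text
t: 12.7
eef_pos: [468.4, 196.2, 63.4]
tcp_rot: [-3.141, 0.001, 1.423]
ft_force: [-1.1, -0.6, 0.3]
opening: 0.601
grip_force: 0.0
```

>>> {"fn": "step_arm", "kwargs": {
  "increments": [
    {"slide": [0, 0, 0], "roll": 0},
    {"slide": [0, 0, 0], "roll": 0},
    {"slide": [0, 0, 0], "roll": 0},
    {"slide": [0, 0, 0], "roll": 0},
    {"slide": [0, 0, 0], "roll": 0}
  ],
  "fingers": 0
}}

```text
t: 13.32
eef_pos: [468.9, 196.2, 63.9]
tcp_rot: [3.141, -0.0, 1.423]
ft_force: [2.8, -1.9, -1.1]
opening: 0.141
grip_force: 30.0
```

```bash
python3 tf.py -70 206 62
```

```text
t 13.325 turner now [-69.6 204.7  63.9] slide mm [ 1.3 -0.4  1.9] roll 0.001 F [ 2.8 -1.9 -1.1] op 0.14 30.031493604183197
```

Gripped at 30 N and 13.4 mm. Next I'll draw the pin 18 mm.

>>> {"fn": "step_arm", "kwargs": {
  "increments": [
    {"slide": [0.006, 0, 0], "roll": 0},
    {"slide": [0.012, 0, 0], "roll": 0},
    {"slide": [0.018, 0, 0], "roll": 0},
    {"slide": [0.018, 0, 0], "roll": 0}
  ]
}}

```text
t: 13.82
eef_pos: [471.5, 214.2, 63.8]
tcp_rot: [3.141, 0.0, 1.424]
ft_force: [3.5, -7.1, 0.3]
opening: 0.141
grip_force: 30.0
```

```bash
python3 tf.py -70 222 62
```

```text
t 13.825 turner now [-69.6 222.9  63.8] slide mm [-0.9 -0.4  1.8] roll 0.001 F [ 3.5 -7.1  0.3] op 0.14 30.00048279762268
```

The −7 N matches the spring, so the pin is drawn. I'll turn it along the 70 mm arc, about 0.1 rad per row.

>>> {"fn": "step_arm", "kwargs": {
  "increments": [
    {"slide": [0, 0.0004, -0.007], "roll": 0},
    {"slide": [0, 0.0014, -0.0139], "roll": 0},
    {"slide": [0, 0.0031, -0.0207], "roll": 0},
    {"slide": [0, 0.0055, -0.0273], "roll": 0},
    {"slide": [0, 0.0086, -0.0336], "roll": 0}
  ]
}}

```text
t: 14.45
eef_pos: [478.6, 212.3, 96.6]
tcp_rot: [-3.139, 0.002, 1.424]
ft_force: [0.0, -5.2, -7.5]
opening: 0.139
grip_force: 30.0
```

```bash
python3 tf.py -61.4 222.9 97.4
```

```text
t 14.45 turner now [-62.3 222.   96.6] slide mm [ 0.9  0.9 -0.8] roll 0.001 F [ 0.  -5.2 -7.5] op 0.14 29.99771475791931
```

>>> {"fn": "step_arm", "kwargs": {
  "increments": [
    {"slide": [0, 0.0037, -0.006], "roll": 0},
    {"slide": [0, 0.0079, -0.0115], "roll": 0},
    {"slide": [0, 0.0127, -0.0167], "roll": 0},
    {"slide": [0, 0.0179, -0.0213], "roll": 0},
    {"slide": [0, 0.0236, -0.0253], "roll": 0}
  ]
}}

```text
t: 15.08
eef_pos: [497.9, 209.1, 122.2]
tcp_rot: [-3.13, 0.004, 1.423]
ft_force: [-23.9, -1.8, 17.7]
opening: 0.138
grip_force: 30.0
```

>>> {"fn": "step_arm", "kwargs": {
  "increments": [
    {"slide": [0, 0.0061, -0.0035], "roll": 0},
    {"slide": [0, 0.0125, -0.0063], "roll": 0},
    {"slide": [0, 0.0191, -0.0086], "roll": 0},
    {"slide": [0, 0.0259, -0.0101], "roll": 0},
    {"slide": [0, 0.0329, -0.0109], "roll": 0}
  ]
}}

```text
t: 15.7
eef_pos: [533.9, 204.4, 134.0]
tcp_rot: [-3.138, 0.002, 1.424]
ft_force: [-7.3, -4.8, 7.0]
opening: 0.142
grip_force: 30.0
```

```bash
python3 tf.py -5 222.9 133.7
```

```text
t 15.7 turner now [ -6.4 222.4 134. ] slide mm [0.5 1.4 0.3] roll 0.001 F [-7.3 -4.8  7. ] op 0.14 30.006100237369537
```

>>> {"fn": "step_arm", "kwargs": {
  "increments": [
    {"slide": [0, 0.007, -0.0001], "roll": 0},
    {"slide": [0, 0.014, 0.0004], "roll": 0},
    {"slide": [0, 0.0209, 0.0017], "roll": 0},
    {"slide": [0, 0.0276, 0.0036], "roll": 0},
    {"slide": [0, 0.0341, 0.0062], "roll": 0}
  ]
}}

```text
t: 16.32
eef_pos: [568.1, 199.3, 127.3]
tcp_rot: [-3.139, 0.002, 1.424]
ft_force: [-6.2, -6.1, 4.6]
opening: 0.138
grip_force: 30.0
```

>>> {"fn": "step_arm", "kwargs": {
  "increments": [
    {"slide": [0, 0.0062, 0.0032], "roll": 0},
    {"slide": [0, 0.0121, 0.0071], "roll": 0},
    {"slide": [0, 0.0175, 0.0115], "roll": 0},
    {"slide": [0, 0.0225, 0.0164], "roll": 0},
    {"slide": [0, 0.027, 0.0218], "roll": 0}
  ]
}}

```text
t: 16.95
eef_pos: [594.9, 195.3, 105.2]
tcp_rot: [-3.139, 0.002, 1.424]
ft_force: [-3.3, -5.7, 2.6]
opening: 0.139
grip_force: 30.0
```

```bash
python3 tf.py 56.1 222.9 105.8
```

```text
t 16.95 turner now [ 55.2 222.3 105.2] slide mm [ 0.5  0.9 -0.6] roll 0.001 F [-3.3 -5.7  2.6] op 0.14 30.00036746263504
```

>>> {"fn": "step_arm", "kwargs": {
  "increments": [
    {"slide": [0, 0.0039, 0.0058], "roll": 0},
    {"slide": [0, 0.0072, 0.012], "roll": 0},
    {"slide": [0, 0.0099, 0.0185], "roll": 0},
    {"slide": [0, 0.0119, 0.0252], "roll": 0},
    {"slide": [0, 0.0132, 0.032], "roll": 0}
  ]
}}

```text
t: 17.58
eef_pos: [608.4, 193.4, 73.4]
tcp_rot: [-3.14, 0.001, 1.423]
ft_force: [-2.6, -5.0, 3.9]
opening: 0.14
grip_force: 30.0
```

>>> {"fn": "step_arm", "kwargs": {
  "increments": [
    {"slide": [0, 0.0006, 0.0065], "roll": 0},
    {"slide": [0, 0.0007, 0.0108], "roll": 0},
    {"slide": [0, 0.0007, 0.0108], "roll": 0}
  ]
}}

```text
t: 17.95
eef_pos: [609.7, 193.2, 62.5]
tcp_rot: [-3.141, 0.001, 1.423]
ft_force: [0.9, -5.8, 0.7]
opening: 0.139
grip_force: 30.0
```

```bash
python3 tf.py 70.4 222.9 63.8
```

```text
t 17.95 turner now [ 70.2 222.4  62.5] slide mm [ 0.5  0.2 -1.3] roll 0.001 F [ 0.9 -5.8  0.7] op 0.14 29.999777376651764
```

At the second hole. I'll return the pin.

>>> {"fn": "step_arm", "kwargs": {
  "increments": [
    {"slide": [-0.005, 0, 0], "roll": 0},
    {"slide": [-0.01, 0, 0], "roll": 0},
    {"slide": [-0.015, 0, 0], "roll": 0},
    {"slide": [-0.018, 0, 0], "roll": 0},
    {"slide": [-0.018, 0, 0], "roll": 0}
  ]
}}

```text
t: 18.58
eef_pos: [607.3, 176.8, 61.2]
tcp_rot: [-3.141, -0.001, 1.423]
ft_force: [7.7, 5.9, -16.9]
opening: 0.141
grip_force: 30.0
```

```bash
python3 tf.py 70 204.7 63.8
```

```text
t 18.575 turner now [ 70.2 205.9  61.2] slide mm [-1.2 -0.2 -2.6] roll 0.0 F [  7.7   5.9 -16.9] op 0.14 29.989066421985626
```

>>> {"fn": "step_arm", "kwargs": {
  "increments": [
    {"slide": [0, 0, -0.002], "roll": 0},
    {"slide": [0, 0, -0.002], "roll": 0},
    {"slide": [0, 0, -0.002], "roll": 0},
    {"slide": [0, 0, -0.002], "roll": 0}
  ],
  "fingers": 0.6
}}

```text
t: 19.08
eef_pos: [607.1, 175.6, 65.0]
tcp_rot: [3.141, 0.0, 1.423]
ft_force: [-0.3, 0.4, 0.2]
opening: 0.502
grip_force: 0.0
```

>>> {"fn": "step_arm", "kwargs": {
  "increments": [
    {"slide": [0, 0, -0.05], "roll": 0},
    {"slide": [0, 0, -0.1], "roll": 0},
    {"slide": [0.05, -0.05, -0.15], "roll": 0},
    {"slide": [0.1, -0.1, -0.2], "roll": 0},
    {"slide": [0.1, -0.15, -0.2], "roll": 0}
  ]
}}

```text
t: 19.7
eef_pos: [493.7, 286.9, 258.6]
tcp_rot: [3.14, -0.001, 1.423]
ft_force: [-0.4, 0.0, -0.0]
opening: 0.602
grip_force: 0.0
```

>>> {"fn": "step_arm", "kwargs": {
  "increments": [
    {"slide": [0.0, -0.05, 0], "roll": 0},
    {"slide": [0.0, -0.1, 0], "roll": 0},
    {"slide": [0.0, -0.1, 0], "roll": 0}
  ]
}}

```text
t: 20.08
eef_pos: [392.6, 300.5, 257.7]
tcp_rot: [3.141, -0.0, 1.426]
ft_force: [-0.2, -0.8, -0.3]
opening: 0.601
grip_force: 0.0
```

```bash
python3 tf.py 70 204.7 63.8; python3 - <<'E'
from m import *
from tf import *
a,s=np.cos(Y),np.sin(Y)
def wt(x,y,z): return [O[0]+a*x-s*y,O[1]+s*x+a*y,z]
ct=cam('top');cs=cam('scene')
for n,c in (('top',ct),('scene',cs)):
    col=c['color'].astype(int);q=np.round(proj(c,np.array([wt(70,206,105),wt(70,222,105),wt(70,240,105),wt(0,48,105)])),1);print(n,q.tolist())
    u,v=q[1].astype(int);z=col[v-15:v+15,u-20:u+20];m=(z[...,0]>110)&(z[...,1]<60)&(z[...,2]<60);p=np.argwhere(m)
    if len(p): print('red centre',p.mean(0)[::-1]+[u-20,v-15],len(p))
    print(mark_of(n,'pin_grip'))
A=cv2.resize(cs['color'][130:290,200:380,::-1],None,fx=2.2,fy=3.2,interpolation=2)
B=cv2.resize(ct['color'][180:300,180:320,::-1],None,fx=2.8,fy=A.shape[0]/120,interpolation=2)
cv2.imwrite('pics/z1.png',np.hstack([A,B]));print(A.shape,B.shape)
E
```

```text
t 20.075 turner now [-160.4  296.6  257.7] slide mm [-92.7 230.1 193.9] roll 0.003 F [-0.2 -0.8 -0.3] op 0.6 0.0
top [[215.6, 200.2], [209.5, 199.2], [202.6, 198.0], [271.1, 236.7]]
red centre [208.11111111 198.36111111] 36
[{'uv': [215.8, 200.1], 'confidence': 0.68}]
scene [[335.7, 197.6], [339.4, 195.0], [343.4, 192.1], [278.2, 212.7]]
red centre [340.7 193.4] 20
[{'uv': [334.0, 194.6], 'confidence': 0.52}]
(512, 396, 3) (512, 392, 3)
```

View pics/z1.png

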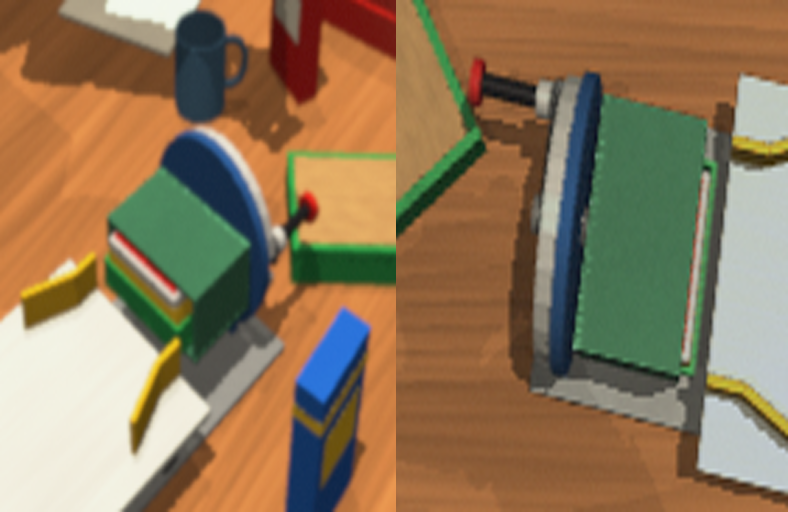

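```bash
python3 - <<'E'
from m import *
from tf import *
a,s=np.cos(Y),np.sin(Y)
def tt(p): d=p[:2]-O; return np.round([a*d[0]+s*d[1],-s*d[0]+a*d[1]],1)
c=cam('top');now=c['color'][:,:,::-1];st=cv2.imread('pics/top0.png')
for im,(u,v) in ((st,(198,253)),(now,(209,199))):
    z=im[v-15:v+15,u-20:u+20].astype(int);m=(z[...,2]>100)&(z[...,1]<70)&(z[...,0]<70)
    p=np.argwhere(m).mean(0)[::-1]+[u-20,v-15];print(m.sum(),p,tt(back(c,p,110)))
W=cloud(c);d=W[...,:2]-O;X=a*d[...,0]+s*d[...,1];Yt=-s*d[...,0]+a*d[...,1]
m=(abs(X)<55)&(Yt>-12)&(Yt<8)&(W[...,2]>80);print('tray edge y (-2 when home)',np.nanpercentile(Yt[m],[2,10,50]),np.nanpercentile(W[m][:,2],[5,50,95]))
E
```

```text
50 [198.1 252.8] [-72. 222.]
41 [208.46341463 198.3902439 ] [ 70.6 224. ]
tray edge y (-2 when home) [-1.37875314 -0.6084659   3.043149  ] [101.12717447 123.26115138 130.63424845]
```

```bash
python3 -c "
from cell import env
print(env.job_done())"
```

```text
the job is handed in; nothing more can be done
None
```

I handed the job in at about 20 s of the 72 s allowed. The last pictures show the cradle turned over and the tin on top, lying in its tray at the home position. The pin looks seated in the second hole: its button reads about 2 mm further out than at the start, against a 4 mm limit and within measuring error. No verdict was returned.

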